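# Draw the rolling pin out of the bench caddy

## Task

The rolling pin lies inside the low aluminium bench caddy and is longer than the opening in its deck: take hold of it, tilt it so that one end comes up through the opening before the other, and draw it out without forcing it against the deck. Finish while still holding the whole pin steady in the gripper, at least 10 cm clear above the deck and touching nothing else; do not put it down or let go. Leave the cake ring, jar, scraper and loaf tin where they are.

Things in the scene. Friction and masses are not known exactly. Their poses are not given: they have to be found in the camera images.
- opening (a point): Centre of the rectangular opening in the caddy's deck, at the deck's upper face, 96 mm above the bench. The opening is 200 mm along its x by 230 mm along its y, centred on the caddy, so 125 mm of deck covers the inside at each y end. The deck is 4 mm thick; the caddy's floor lies 90 mm below this point. z is up, y runs along the caddy's length.
- pin_centre (a point): Centre of the loose wooden rolling pin, on its axis. 320 mm long along its own y, round, 44 mm diameter over the middle 170 mm, tapering to 24 mm at the ends (no handles), 0.2 to 0.35 kg. It starts lying on the caddy's floor, roughly along the caddy's y, axis 22 mm above the floor, its centre up to 55 mm from the opening's along y, its middle seen through the opening; it can be slid lengthwise until one end is free of the deck.
- pin_end_a (a point): Tip of the rolling pin at its own +y end, on the axis, 160 mm from its centre.
- pin_end_b (a point): Tip of the rolling pin at its own -y end, on the axis, 160 mm from its centre.
- caddy: The low fixed aluminium box that carries the deck, dark steel floor, slatted long sides and solid ends, 260 mm (x) by 490 mm (y) outside, 250 by 480 mm inside, 96 mm high to the deck's upper face. Origin at the centre of its underside, on the bench; same axes as the opening.
- deck: The caddy's fixed top plate with the opening in it; its frame coincides with the caddy's (origin on the bench, 96 mm below the plate's upper face).
- cake_ring: Bystander: steel cake ring, 60 mm diameter, 45 mm high, standing on the deck at its far (+x) corner at the +y end; origin at the centre of its underside.
- jar: Bystander: small glass jar with a steel cap, 54 mm diameter, 50 mm high, standing on the deck at its far (+x) corner at the -y end; origin at the centre of its underside.
- scraper: Bystander: dough scraper, 90 by 125 mm, 22 mm high at its black handle, lying on the bench beyond the caddy; origin at the centre of its underside.
- loaf_tin: Bystander: dark steel loaf tin, 90 by 170 mm, 60 mm high, on the bench beyond the caddy; origin at the centre of its underside.

How it is judged:
By the outcome, as a careful person would: the job done as asked, in the order asked, and still so for the second after the job is handed in, while the arm keeps its last pose, push and grip.
It also fails if it takes over 38 s, if anything falls off the work surface, if the arm or the gripper's body presses on something with over 40 N, if the wrist force passes 120 N, or if a joint passes its speed limit or range.

## Robot

A 6-joint arm with a two-finger parallel gripper is mounted at the origin on the work surface. World frame = base frame: x ahead of the robot, y to its left, z up, the work surface at z = 0. Lengths are in m, angles in rad, forces in N, time in s.
With the tool pointing down it reaches from about 0.35 to 0.725 m from the base axis. Payload 6 kg.
Tool frame: the origin (TCP) lies at the centre of the arm's flange, where the gripper is bolted on; the fingertips stand 173 mm ahead of it and the grasp point (between the pads) lies 155 mm ahead of it; x points along the fingers, y is the direction in which the jaws open and shut, and the axes are right-handed (so a half turn about x gives the same grasp; the last joint's range is limited). The gripper opens to 85 mm and grips with 20 to 120 N. Pads are 22 mm wide; open, the fingers measure 114 mm over their backs; the gripper's body (76 mm by 85 mm) begins 54 mm behind the grasp point. The pads swing forward as they close: fully open they stand 13 mm farther back than shut.
Start: joints at [1.553, 0.04, 0.085, 0, -1.615, -0.334], TCP at [0.207, 0.563, 0.405] pointing down, gripper open.
Joint ranges: [-2.56, 2.56], [-1.29, 2.01], [-1.08, 1.49], [-3.29, 1.98], [-2.81, -0.18], [-2.99, 2.99]. Speed limits (rad/s): [2.57, 2.57, 3.01, 3.14, 3.14, 3.14].

## Interface

Orientations are given as [roll, pitch, yaw] about the fixed x, y, z axes, in that order (R = Rz(yaw) Ry(pitch) Rx(roll)).
In Python, from plant import * gives the robot as it stands. The module is installed in compiled form; this text tells all that it offers.
- The arm moves only by the tool play_rows, never from a script. Its arguments are lists of equal length, an entry for each row: "delta_pos": the shift along the tool's x, y, z in m, a list of three; "angular": the turn, a rotation vector about the tool's x, y, z in rad, a list of three; "grip": the finger opening in m, from 0 to 0.0854. In form: {"delta_pos": [[dx, dy, dz], ...], "angular": [[wx, wy, wz], ...], "grip": [grip, ...]}. A call has exactly 8 rows; each row shifts and turns the commanded pose from where the row before left it, along the tool's axes as they then stand; what a row does not reach is not made up. A row lasts 1/8 s, in which the tool goes at most 62.5 mm and 10.7 degrees, less where a joint would pass 70% of its speed; a pose out of reach is approached as far as the arm can. A call is refused whole if a number of a shift passes 0.0625 or a number of a turn 0.188, either way. A call with a gripper value outside its range is refused whole. The fingers move at their own pace and stop on an object; "squeeze" is the grip in N (left out, the last holds). Time passes only in rows, so rows that do not move let the fingers close, or fill a call up. It gives the time, the measured TCP pose, the force and the opening at its end, in the units of the state.
- state(): the state, without advancing time (a new reading comes with each control period).
- snapshot(name): name is "side" or "top" or "wrist"; returns a dict with "pixels" (400x640x3 uint8, red, green, blue), "vfov" (degrees; the focal length in pixels is half the picture's height over the tangent of half this angle, whatever the lens; pixels are square), "cx", "cy" (the principal point, pixels), "D" ([k1, k2, p1, p2, k3] as OpenCV has them; the pictures are not rectified), "R" (3x3) and "t" (3): a world point X has camera coordinates R X + t. Camera axes: x right, y down, z forward; pixel columns grow to the right and rows downward; lengths in m; the calibration is good to about 2 mm. A picture is of the moment at which its call begins. There is no depth.
- sign_off(): hands the job in, once; it reports no verdict.
The state is a dict: "time": time; "q": joint angles; "joint_velocities": joint speeds; "effort": joint torques, N m; "position": TCP position; "orientation": TCP orientation; "ft_force": force on the tool from outside, world axes, zero at the start; "moment": the same for the moment, N m; "gripper_width": finger opening in m.
Only numpy, scipy, OpenCV 4.12 (cv2) and the standard library are available. Lean on these libraries where they do the work, as an engineer would, in place of code of your own. Each camera call takes 0.05 s, during which the arm holds its last target.

## Working session

There is one attempt and no reset: what is moved stays moved. The work goes in short steps, Python scripts to look and compute and a tool call to move; the robot and the scene stay as the last step left them, time stands still between calls to the robot, and variables do not carry over. Pictures are saved under pics/ and viewed, and the job is handed in when it is done.

Besides the shell and the picture viewer there is one more tool, called after "Call:" by a JSON object that holds its "name" and its "arguments". play_rows: Moves the arm, as the interface text tells. Its arguments: {"type":"object","properties":{"delta_pos":{"type":"array"},"angular":{"type":"array"},"grip":{"type":"array"},"squeeze":{"type":"number"}},"required":["delta_pos","angular","grip"]}

```bash
mkdir -p pics
python3 - <<'E'
from plant import *
import cv2
s=state();print(s)
for n in ["side","top","wrist"]:
    d=snapshot(n);cv2.imwrite(f"pics/{n}0.png",d["pixels"][:,:,::-1])
    print(n,d["vfov"],d["cx"],d["cy"],d["D"],d["R"],d["t"])
E
```

```text
{'time': 0.0, 'q': array([ 1.55270479e+00,  4.07965209e-02,  8.37910548e-02, -4.82831301e-04,
       -1.61546342e+00, -3.33696094e-01]), 'joint_velocities': array([-0.00131634,  0.00088257, -0.00128107, -0.00027324, -0.00019629,
        0.00067391]), 'effort': array([-1.44961004e-04, -3.68205500e+01,  3.47399747e+01,  6.93206862e+00,
       -5.65669063e-03, -3.51595148e-06]), 'position': array([0.20663999, 0.56326844, 0.40367261]), 'orientation': array([ 1.6236995 ,  1.5690556 , -1.86965963]), 'ft_force': array([ 0.38572981, -0.7652917 , -0.7299391 ]), 'moment': array([0.0768745, 0.0221017, 0.0019537]), 'gripper_width': 0.08575272883373439}
side 50.97457851873793 323.6862687019587 202.57966091300347 [-0.06583856  0.          0.          0.          0.        ] [[ 0.89379575 -0.44845515  0.00413914]
 [-0.26117822 -0.52800098 -0.80808471]
 [ 0.36457522  0.72118163 -0.58905175]] [-0.54909391  0.27037163  0.58303728]
top 55.93044340584021 318.9486992829863 195.72075956668797 [0.02754055 0.         0.         0.         0.        ] [[ 0.0074515  -0.99991668 -0.01054085]
 [-0.98132059 -0.00528567 -0.19230697]
 [ 0.19223523  0.01177693 -0.98127821]] [0.02335795 0.61714719 0.72096168]
wrist 70.95155965111354 321.52225498759606 196.20643591582288 [-0.04398327  0.          0.          0.          0.        ] [[-3.44703309e-01 -9.38711682e-01 -7.88835499e-05]
 [-9.06907289e-01  3.33002760e-01  2.58124642e-01]
 [-2.42278349e-01  8.90479583e-02 -9.66111620e-01]] [ 0.6004643  -0.03287676  0.37759313]
```

View pics/top0.png

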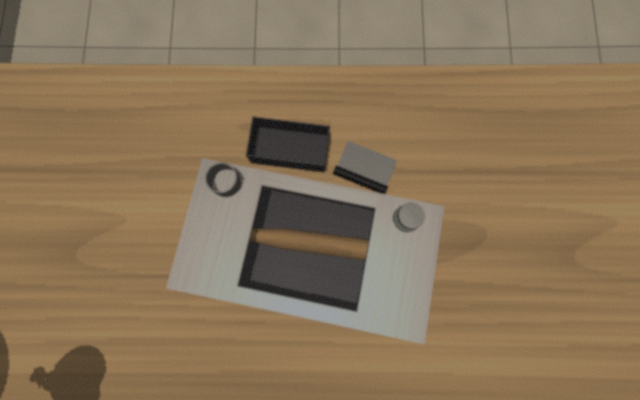

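View pics/side0.png

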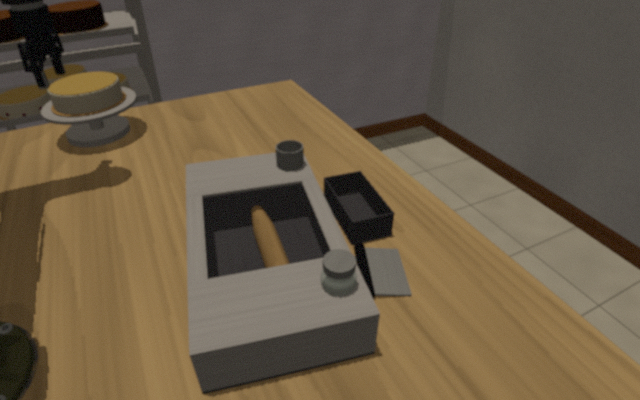

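View pics/wrist0.png

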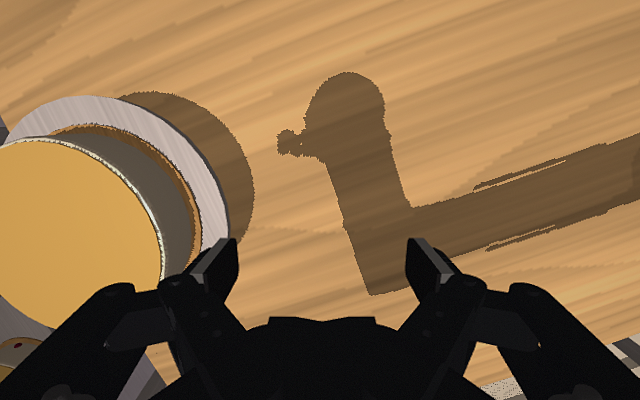

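The top view shows the deck with corners at about (204,159), (443,207), (425,343) and (167,289). The pin is in the opening, with its left (+y) tip near (256,237) just free of the deck. I'll zoom in and fit.

```bash
cat > h.py <<'E'
import numpy as np,cv2
from plant import *
def cam(d):
    f=200/np.tan(np.radians(d["vfov"])/2)
    return np.array([[f,0,d["cx"]],[0,f,d["cy"]],[0,0,1.]]),np.array(d["D"]),np.array(d["R"]),np.array(d["t"])
def proj(d,X):
    K,D,R,t=cam(d);return cv2.projectPoints(np.asarray(X,float).reshape(-1,3),cv2.Rodrigues(R)[0],t,K,D)[0].reshape(-1,2)
def ray(d,uv,z):
    K,D,R,t=cam(d);p=cv2.undistortPoints(np.asarray(uv,float).reshape(-1,1,2),K,D).reshape(-1,2)
    c=-R.T@t;v=np.c_[p,np.ones(len(p))]@R
    return c+v*((z-c[2])/v[:,2])[:,None]
def zoom(d,x0,y0,x1,y1,s,fn):
    im=d["pixels"][y0:y1,x0:x1,::-1];cv2.imwrite(fn,cv2.resize(im,None,fx=s,fy=s,interpolation=cv2.INTER_CUBIC))
E
python3 - <<'E'
from h import *
d=snapshot("top");zoom(d,160,140,460,350,2.6,"pics/topz.png")
P=ray(d,[(204,159),(443,207),(425,343),(167,289)],.096);print(P.round(3))
P=ray(d,[(263,187),(375,209),(357,310),(239,286)],.096);print(P.round(3))
d=snapshot("side");zoom(d,175,140,385,400,2.3,"pics/sidez.png")
E
```

```text
[[ 0.684  0.259  0.096]
 [ 0.589 -0.215  0.096]
 [ 0.338 -0.168  0.096]
 [ 0.43   0.311  0.096]]
[[ 0.627  0.138  0.096]
 [ 0.584 -0.083  0.096]
 [ 0.394 -0.045  0.096]
 [ 0.436  0.176  0.096]]
```

View pics/topz.png

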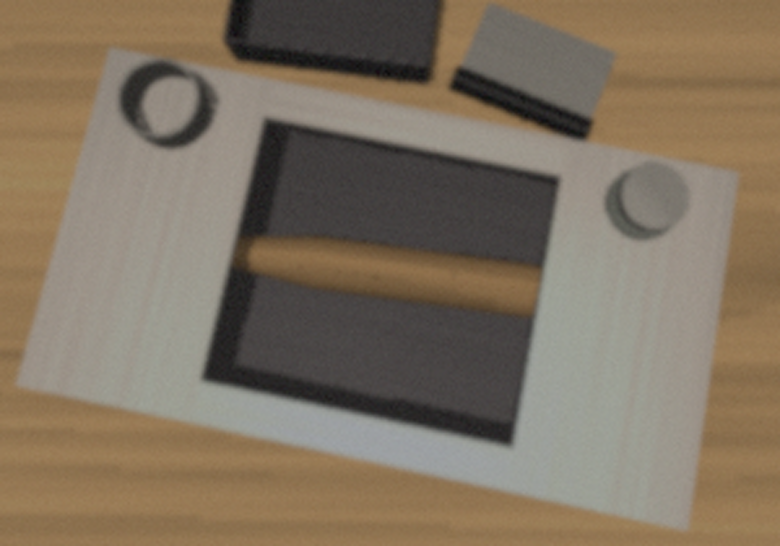

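View pics/sidez.png

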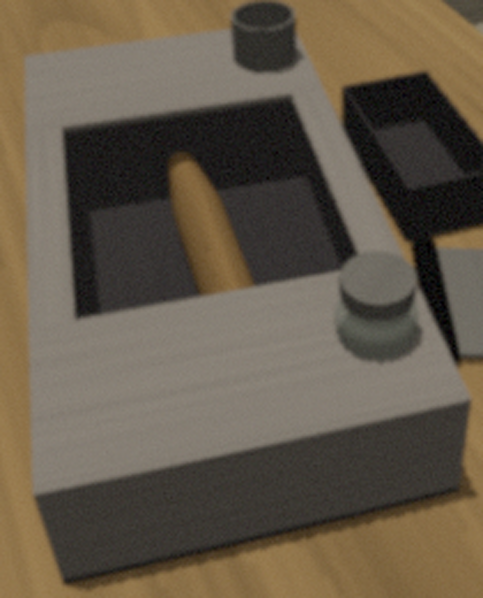

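Run:
```python
from h import *
from scipy.optimize import least_squares
T=snapshot("top");S=snapshot("side")
for d in(T,S):
    K,D,R,t=cam(d);print("cam",-R.T@t)
z=.096
o=lambda sx,sy:(sx*.1,sy*.115,z)
c=lambda sx,sy:(sx*.13,sy*.245,z)
tp=[(o(1,1),(262.7,186.5)),(o(1,-1),(374.6,208.5)),(o(-1,-1),(356.9,310.8)),(o(-1,1),(238.8,285.8)),(c(1,1),(202.3,158.8)),(c(1,-1),(444.6,206.5)),(c(-1,-1),(425.4,343)),(c(-1,1),(166.5,288.8))]
sp=[(c(-1,-1),(191.1,354.3)),(c(1,-1),(378.5,314.8)),(c(-1,1),(185.9,165.2)),(o(-1,1),(203.3,196.1)),(o(1,1),(302,182.6)),(o(-1,-1),(208.5,278.3))]
def tf(p,X):
    X=np.array(X);C,Sn=np.cos(p[2]),np.sin(p[2]);Y=X.copy();Y[:,0]=p[0]+C*X[:,0]-Sn*X[:,1];Y[:,1]=p[1]+Sn*X[:,0]+C*X[:,1];return Y
def res(p):
    return np.r_[(proj(T,tf(p,[a for a,_ in tp]))-[b for _,b in tp]).ravel(),(proj(S,tf(p,[a for a,_ in sp]))-[b for _,b in sp]).ravel()]
r=least_squares(res,[.51,.045,.2]);print(r.x,np.degrees(r.x[2]),r.fun.round(1))
p=r.x
# pin
zt=lambda l:l/2.6
tip=ray(S,[(253.3,206.5)],.028);print("side tip",tip)
pts=ray(T,[(160+540/2.6,140+290.5/2.6),(160+400/2.6,140+274/2.6),(160+243/2.6,140+254/2.6)],.028);print(pts)
# side axis points
q=ray(S,[(175+227/2.3,140+288/2.3),(175+205/2.3,140+225/2.3)],.028);print(q)
for P in (tip,pts,q):
    d=P[:,:2]-p[:2];C,Sn=np.cos(p[2]),np.sin(p[2]);print("caddy",(d@np.array([[C,-Sn],[Sn,C]])).round(4))
```

```text
cam [0.46685095 0.01812732 0.8263919 ]
cam [ 0.34883203 -0.52396328  0.56419509]
[ 0.51171307  0.04590313 -0.19420757] -11.127273961855108 [-0.2 -2.   2.  -1.3  1.3  0.6 -0.7  0.1  0.7 -1.   0.5 -1.1  0.3  0.6
  0.6 -0.8 -1.8  0.4  1.5 -2.1 -0.9 -1.2 -2.1 -1.2 -1.  -2.5 -1.3  0.2]
side tip [[0.53905083 0.18665334 0.028     ]]
[[ 0.50431029 -0.0752419   0.028     ]
 [ 0.51668247  0.03765583  0.028     ]
 [ 0.53204856  0.16555817  0.028     ]]
[[0.51390616 0.00109416 0.028     ]
 [0.52452456 0.07979559 0.028     ]]
caddy [[-0.0003  0.1434]]
caddy [[ 0.0161 -0.1203]
 [ 0.0065 -0.0071]
 [-0.0031  0.1213]]
caddy [[ 0.0108 -0.0435]
 [ 0.006   0.0357]]
```

```bash
cat >> h.py <<'E'
from scipy.spatial.transform import Rotation as Rt, Slerp
def pose(s=None):
    s=s or state();return np.array(s["position"]),Rt.from_euler("xyz",s["orientation"])
def down(psi):  # tool x=-z, tool y=(cos,sin) of psi
    y=np.array([np.cos(psi),np.sin(psi),0]);x=np.array([0,0,-1.]);return Rt.from_matrix(np.c_[x,y,np.cross(x,y)])
def rows(p0,R0,tgt,nd=4):
    "tgt: list of (p,R); prints rounded rows"
    p,R=p0.copy(),R0;dp=[];an=[]
    for P,Q in tgt:
        a=R.inv().apply(P-p).round(nd);w=(R.inv()*Q).as_rotvec().round(nd)
        dp.append((a+0.).tolist());an.append((w+0.).tolist());p=p+R.apply(a);R=R*Rt.from_rotvec(w)
    for i in range(0,len(dp),8):print("delta_pos",dp[i:i+8],"\nangular",an[i:i+8])
    print("end",p.round(4),R.as_euler("xyz").round(3))
    return p,R
def interp(p0,R0,p1,R1,n):
    sl=Slerp([0,1],Rt.concatenate([R0,R1]));u=np.arange(1,n+1)/n
    return [(p0+(p1-p0)*k,sl([k])[0]) for k in u]
E
python3 - <<'E'
from h import *
S=snapshot("side");print("stand base",ray(S,[(98,142)],0.),ray(S,[(135,97)],.06))
p,R=pose();print(R.as_matrix().round(3))
W=np.array([.519,.0438,.355]);Q=down(np.radians(-7.2))
print(np.degrees((R.inv()*Q).magnitude()))
rows(p,R,interp(p,R,W,Q,16),3)
E
```

```text
stand base [[0.24347076 0.72556887 0.        ]] [[0.37788365 0.87094341 0.06      ]]
[[-0.    -0.345 -0.939]
 [-0.    -0.939  0.345]
 [-1.     0.     0.   ]]
102.95500504983703
delta_pos [[0.003, 0.024, -0.03], [0.003, 0.027, -0.026], [0.003, 0.029, -0.024], [0.003, 0.033, -0.02], [0.004, 0.034, -0.016], [0.003, 0.036, -0.012], [0.003, 0.037, -0.009], [0.003, 0.037, -0.004]] 
angular [[-0.112, 0.0, 0.0], [-0.113, 0.0, 0.0], [-0.112, 0.0, 0.0], [-0.112, 0.0, 0.0], [-0.113, 0.0, 0.0], [-0.112, 0.0, 0.0], [-0.112, 0.0, 0.0], [-0.112, 0.0, 0.0]]
delta_pos [[0.003, 0.038, 0.0], [0.003, 0.038, 0.005], [0.003, 0.036, 0.008], [0.003, 0.036, 0.013], [0.003, 0.034, 0.017], [0.003, 0.032, 0.02], [0.004, 0.03, 0.024], [0.003, 0.026, 0.027]] 
angular [[-0.113, 0.0, 0.0], [-0.112, 0.0, 0.0], [-0.112, 0.0, 0.0], [-0.113, 0.0, 0.0], [-0.112, 0.0, 0.0], [-0.112, 0.0, 0.0], [-0.113, 0.0, 0.0], [-0.112, 0.0, 0.0]]
end [0.5189 0.0438 0.3546] [-0.227  1.57  -1.923]
```

Run:
```python
from h import *
p,R=pose()
W=np.array([.519,.0438,.355]);Q=down(np.radians(172.8))
rows(p,R,interp(p,R,W,Q,16),3)
```

```text
delta_pos [[0.003, 0.024, -0.03], [0.003, 0.021, -0.031], [0.003, 0.018, -0.033], [0.003, 0.016, -0.034], [0.004, 0.013, -0.036], [0.003, 0.009, -0.037], [0.003, 0.007, -0.037], [0.003, 0.003, -0.038]] 
angular [[0.084, 0.0, 0.0], [0.084, 0.0, 0.0], [0.084, 0.0, 0.0], [0.084, 0.0, 0.0], [0.084, 0.0, 0.0], [0.084, 0.0, 0.0], [0.084, 0.0, 0.0], [0.084, 0.0, 0.0]]
delta_pos [[0.003, 0.001, -0.038], [0.003, -0.003, -0.038], [0.003, -0.006, -0.037], [0.003, -0.01, -0.037], [0.003, -0.012, -0.035], [0.003, -0.015, -0.035], [0.004, -0.018, -0.033], [0.003, -0.021, -0.032]] 
angular [[0.084, 0.0, 0.0], [0.084, 0.0, 0.0], [0.084, 0.0, 0.0], [0.085, 0.0, 0.0], [0.084, 0.0, 0.0], [0.084, 0.0, 0.0], [0.084, 0.0, 0.0], [0.084, 0.0, 0.0]]
end [0.5187 0.0437 0.3546] [ 2.915  1.57  -1.923]
```

Call:
{"name": "play_rows", "arguments": {"delta_pos": [[0.003, 0.024, -0.03], [0.003, 0.021, -0.031], [0.003, 0.018, -0.033], [0.003, 0.016, -0.034], [0.004, 0.013, -0.036], [0.003, 0.009, -0.037], [0.003, 0.007, -0.037], [0.003, 0.003, -0.038]], "angular": [[0.084, 0, 0], [0.084, 0, 0], [0.084, 0, 0], [0.084, 0, 0], [0.084, 0, 0], [0.084, 0, 0], [0.084, 0, 0], [0.084, 0, 0]], "grip": [0.085, 0.085, 0.085, 0.085, 0.085, 0.085, 0.085, 0.085]}}

```text
time: 1.4
position: [0.3636, 0.3024, 0.3798]
orientation: [-1.123, 1.57, 0.992]
ft_force: [0.6, -0.9, -0.1]
gripper_width: 0.0852
```

Call:
{"name": "play_rows", "arguments": {"delta_pos": [[0.003, 0.001, -0.038], [0.003, -0.003, -0.038], [0.003, -0.006, -0.037], [0.003, -0.01, -0.037], [0.003, -0.012, -0.035], [0.003, -0.015, -0.035], [0.004, -0.018, -0.033], [0.003, -0.021, -0.032]], "angular": [[0.084, 0, 0], [0.084, 0, 0], [0.084, 0, 0], [0.085, 0, 0], [0.084, 0, 0], [0.084, 0, 0], [0.084, 0, 0], [0.084, 0, 0]], "grip": [0.085, 0.085, 0.085, 0.085, 0.085, 0.085, 0.085, 0.085]}}

```text
time: 2.4
position: [0.5191, 0.0425, 0.3547]
orientation: [-1.117, 1.571, 0.325]
ft_force: [0.3, 0.4, -0.4]
gripper_width: 0.0848
```

Run:
```python
from h import *
s=state();print(s["time"],s["position"],s["q"],pose(s)[1].as_matrix().round(3))
d=snapshot("wrist");cv2.imwrite("pics/wrist1.png",d["pixels"][:,:,::-1])
K,D,R,t=cam(d);print("cam",-R.T@t)
```

```text
2.4 [0.51914773 0.04252371 0.35470033] [ 4.68559249e-01 -1.72646333e-01 -2.08495240e-01  4.20137467e-05
 -1.53465645e+00 -5.97308537e-01] [[ 0.    -0.992  0.128]
 [ 0.     0.128  0.992]
 [-1.    -0.     0.   ]]
cam [ 0.51164825 -0.02185484  0.32424156]
```

View pics/wrist1.png

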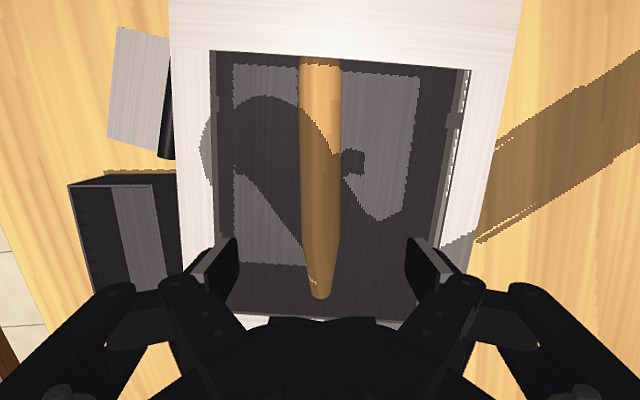

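Run:
```python
from h import *
d=snapshot("wrist")
p=np.array([.5117,.0459]);a=-.1942
T=np.array([[np.cos(a),-np.sin(a)],[np.sin(a),np.cos(a)]])
print(ray(d,[(321,299)],.04), ray(d,[(299,75),(341,75),(302,235),(340,235)],.030))
for uv,z in (((321,299),.04),((320,75),.028),((321,235),.028)):
    X=ray(d,[uv],z)[0];print(X,(X[:2]-p)@T)
```

```text
[[0.53967897 0.17356993 0.04      ]] [[ 0.5281723  -0.07132863  0.03      ]
 [ 0.48745379 -0.0658155   0.03      ]
 [ 0.5506174   0.09509167  0.03      ]
 [ 0.5082359   0.10082968  0.03      ]]
[0.53967897 0.17356993 0.04      ] [0.00281508 0.13066947]
[ 0.50778519 -0.06884439  0.028     ] [ 0.01830234 -0.11334296]
[0.52954165 0.09878508 0.028     ] [0.00730042 0.05533408]
```

The wrist view shows the pin axis running from (320,75) to (321,235), with the +y tip at (321,299). That puts the yaw at about -7.4° and the centre near world (0.516, 0.0115). Next I descend to grip 35 mm on the +y side of centre.

Run:
```python
from h import *
p,R=pose()
W=np.array([.5208,.046,.181]);Q=down(np.radians(172.6))
rows(p,R,interp(p,R,W,Q,8),4)
```

```text
delta_pos [[0.0216, -0.0001, 0.0006], [0.0216, -0.0001, 0.0006], [0.0216, -0.0001, 0.0007], [0.0217, -0.0001, 0.0006], [0.0216, -0.0001, 0.0006], [0.0216, -0.0001, 0.0006], [0.0216, 0.0, 0.0006], [0.0216, -0.0001, 0.0006]] 
angular [[-0.0003, -0.0002, -0.0001], [-0.0002, -0.0001, -0.0002], [-0.0003, -0.0002, -0.0001], [-0.0002, -0.0001, -0.0002], [-0.0003, -0.0002, -0.0001], [-0.0002, -0.0001, -0.0002], [-0.0003, -0.0002, -0.0001], [-0.0002, -0.0002, -0.0002]]
end [0.5208 0.046  0.181 ] [-0.752  1.571  0.689]
```

Call:
{"name": "play_rows", "arguments": {"delta_pos": [[0.025, 0, 0.0006], [0.025, 0, 0.0006], [0.025, 0, 0.0006], [0.025, 0, 0.0006], [0.025, 0, 0.0006], [0.025, 0, 0.0006], [0.0235, -0.0005, 0.0006], [0, 0, 0]], "angular": [[0, 0, 0], [0, 0, 0], [0, 0, 0], [0, 0, 0], [0, 0, 0], [0, 0, 0], [0, 0, 0], [0, 0, 0]], "grip": [0.085, 0.085, 0.085, 0.085, 0.085, 0.085, 0.085, 0.085]}}

```text
time: 3.5
position: [0.5189, 0.0479, 0.1795]
orientation: [2.028, 1.567, -2.81]
ft_force: [-0.1, 0.4, 0.3]
gripper_width: 0.0849
```

Run:
```python
from h import *
s=state();print(s["time"],s["position"],s["ft_force"])
d=snapshot("wrist");cv2.imwrite("pics/wrist2.png",d["pixels"][:,:,::-1])
```

```text
3.5 [0.51886721 0.04790758 0.17950449] [-0.06658756  0.44844097  0.27969788]
```

View pics/wrist2.png

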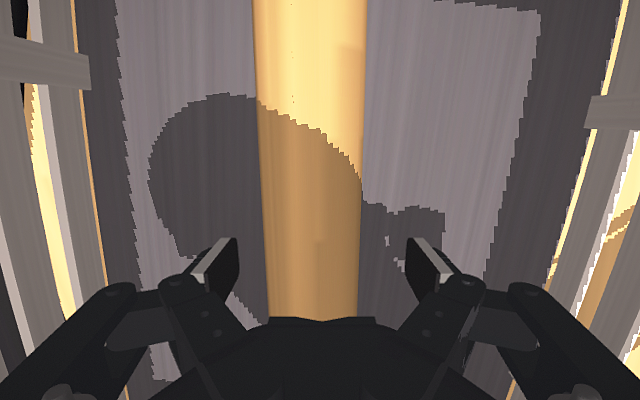

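The pin (edges at columns about 262–362) lies between the open pads (238 and 408), about 4 mm to the +x side. I'll nudge across and close.

Call:
{"name": "play_rows", "arguments": {"delta_pos": [[0, -0.003, 0], [0, 0, 0], [0, 0, 0], [0, 0, 0], [0, 0, 0], [0, 0, 0], [0, 0, 0], [0, 0, 0]], "angular": [[0, 0, 0], [0, 0, 0], [0, 0, 0], [0, 0, 0], [0, 0, 0], [0, 0, 0], [0, 0, 0], [0, 0, 0]], "grip": [0.085, 0.07, 0.055, 0.045, 0.04, 0.035, 0.03, 0.03], "squeeze": 90}}

```text
time: 4.55
position: [0.5229, 0.0475, 0.1818]
orientation: [-1.61, 1.57, -0.165]
ft_force: [-2.3, -0.6, 5.9]
gripper_width: 0.0418
```

Run:
```python
from h import *
s=state();print(s["time"],s["position"],s["ft_force"],s["moment"],s["gripper_width"],s["joint_velocities"])
d=snapshot("wrist");cv2.imwrite("pics/wrist3.png",d["pixels"][:,:,::-1])
```

```text
4.55 [0.52288697 0.04747048 0.18179715] [-2.33037066 -0.55453525  5.90609878] [0.02358012 0.52034247 0.03338987] 0.041768102136839624 [ 0.00132903  0.001173   -0.00068919  0.00255505  0.00108507 -0.00056222]
```

View pics/wrist3.png

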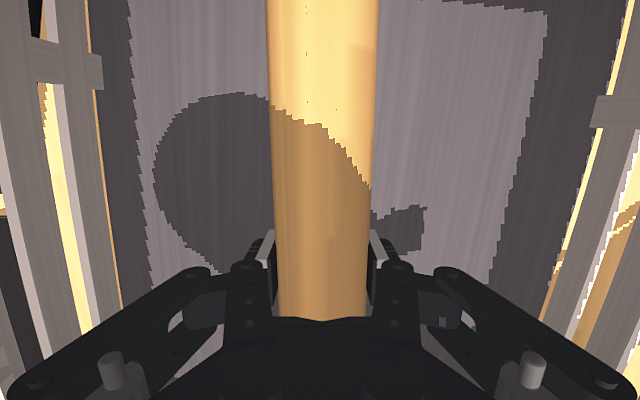

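Call:
{"name": "play_rows", "arguments": {"delta_pos": [[-0.002, 0, 0], [-0.002, 0, 0], [-0.001, 0, 0], [0, 0, 0], [0, 0, 0], [0, 0, 0], [0, 0, 0], [0, 0, 0]], "angular": [[0, 0, 0], [0, 0, 0], [0, 0, 0], [0, 0, 0], [0, 0, 0], [0, 0, 0], [0, 0, 0], [0, 0, 0]], "grip": [0.03, 0.03, 0.03, 0.03, 0.03, 0.03, 0.03, 0.03]}}

```text
time: 5.6
position: [0.5227, 0.0474, 0.1862]
orientation: [-2.981, 1.571, -1.536]
ft_force: [0.2, -0.5, -3.6]
gripper_width: 0.0419
```

Run:
```python
from h import *
s=state();print(s["time"],s["position"],s["ft_force"],s["moment"],s["gripper_width"])
d=snapshot("wrist");cv2.imwrite("pics/wrist4.png",d["pixels"][:,:,::-1])
d=snapshot("side");zoom(d,175,140,385,400,2.3,"pics/sidez4.png")
```

```text
5.6 [0.52270294 0.04742118 0.18621397] [ 0.23648923 -0.52846993 -3.57770986] [ 0.10860854 -0.01457847  0.01665329] 0.04189373189619033
```

View pics/sidez4.png

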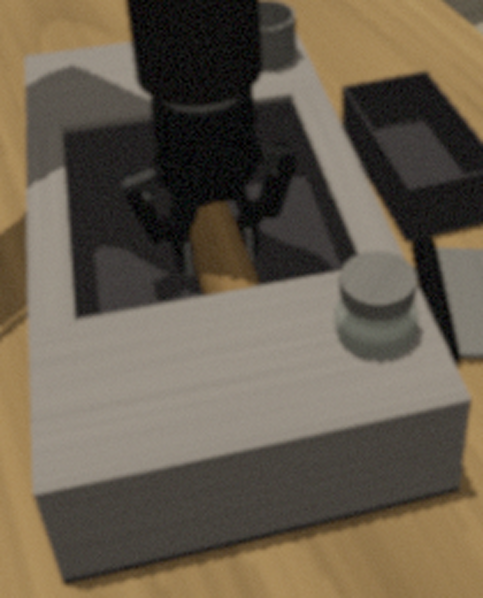

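View pics/wrist4.png

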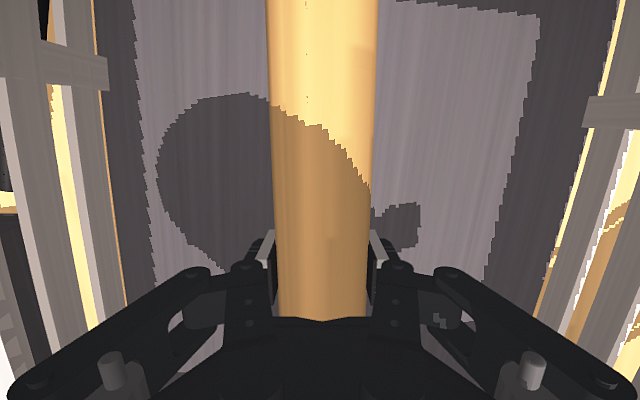

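The pin is lifted: the force of -3.6 N and moment of 0.11 N·m fit about 0.3 kg held 35 mm off centre. Next I slide it 32 mm towards -y, then tilt it to 18°, with the -y tip staying low.

```bash
cat >> h.py <<'E'
L=.1537
def tiltplan(p,R,th,z1,n,s=0.0,gg=.196):
    "tilt to th with -y tip ending at z1, tip shifted s along horizontal"
    M=R.as_matrix();tz=M[:,2];ph=np.array([tz[0],tz[1],0]);ph/=np.linalg.norm(ph)
    th0=np.arctan2(tz[2],np.hypot(tz[0],tz[1]))
    G=p+M[:,0]*L;tip=G-gg*tz
    out=[]
    for k in np.arange(1,n+1)/n:
        a=th0+(th-th0)*k
        u=np.cos(a)*ph+np.sin(a)*np.array([0,0,1])
        Q=R*Rt.from_rotvec([0,-(a-th0),0])
        tp=tip+k*s*ph;tp[2]=tip[2]+k*(z1-tip[2])
        g=tp+gg*u;out.append((g-Q.apply([L,0,0]),Q))
    return out,tip
E
python3 - <<'E'
from h import *
p,R=pose();M=R.as_matrix()
p2=p-.032*M[:,2]
o,tip=tiltplan(p2,R,np.radians(18),.024,8)
print("tip start",tip);rows(p2,R,o,3)
E
```

```text
tip start [ 0.49406399 -0.17876367  0.03251319]
delta_pos [[-0.007, 0.0, -0.006], [-0.006, 0.0, -0.006], [-0.007, 0.0, -0.007], [-0.006, 0.0, -0.006], [-0.007, 0.0, -0.006], [-0.006, 0.0, -0.007], [-0.007, 0.0, -0.006], [-0.006, 0.0, -0.007]] 
angular [[0.0, -0.039, 0.0], [0.0, -0.04, 0.0], [0.0, -0.039, 0.0], [0.0, -0.039, 0.0], [0.0, -0.039, 0.0], [0.0, -0.04, 0.0], [0.0, -0.039, 0.0], [0.0, -0.039, 0.0]]
end [ 0.5115 -0.0412  0.2304] [-0.     1.257  1.445]
```

Call:
{"name": "play_rows", "arguments": {"delta_pos": [[0, 0, -0.006], [0, 0, -0.007], [0, 0, -0.007], [0, 0, -0.006], [0, 0, -0.006], [0, 0, 0], [0, 0, 0], [0, 0, 0]], "angular": [[0, 0, 0], [0, 0, 0], [0, 0, 0], [0, 0, 0], [0, 0, 0], [0, 0, 0], [0, 0, 0], [0, 0, 0]], "grip": [0.03, 0.03, 0.03, 0.03, 0.03, 0.03, 0.03, 0.03]}}

```text
time: 6.7
position: [0.5187, 0.0158, 0.1863]
orientation: [-2.043, 1.571, -0.598]
ft_force: [-0.3, -0.1, -3.8]
gripper_width: 0.042
```

Run:
```python
from h import *
s=state();print(s["time"],s["position"],s["ft_force"],s["moment"],s["gripper_width"])
for n in("top","wrist","side"):
    d=snapshot(n);cv2.imwrite(f"pics/{n}5.png",d["pixels"][:,:,::-1])
    if n=="side":zoom(d,175,140,385,400,2.3,"pics/sidez5.png")
p,R=pose();o,tip=tiltplan(p,R,np.radians(18),.024,8);print(tip);rows(p,R,o,3)
```

```text
6.7 [0.51872237 0.01581881 0.18625196] [-0.30014267 -0.1151485  -3.81392175] [ 0.09196488  0.03433524 -0.01478783] 0.04196745540948352
[ 0.49409081 -0.17862923  0.03250846]
delta_pos [[-0.007, 0.0, -0.006], [-0.006, 0.0, -0.006], [-0.007, 0.0, -0.007], [-0.006, 0.0, -0.006], [-0.007, 0.0, -0.006], [-0.006, 0.0, -0.007], [-0.007, 0.0, -0.006], [-0.006, 0.0, -0.007]] 
angular [[0.0, -0.039, 0.0], [0.0, -0.04, 0.0], [0.0, -0.039, 0.0], [0.0, -0.039, 0.0], [0.0, -0.039, 0.0], [0.0, -0.04, 0.0], [0.0, -0.039, 0.0], [0.0, -0.039, 0.0]]
end [ 0.5115 -0.041   0.2304] [0.    1.257 1.445]
```

View pics/sidez5.png

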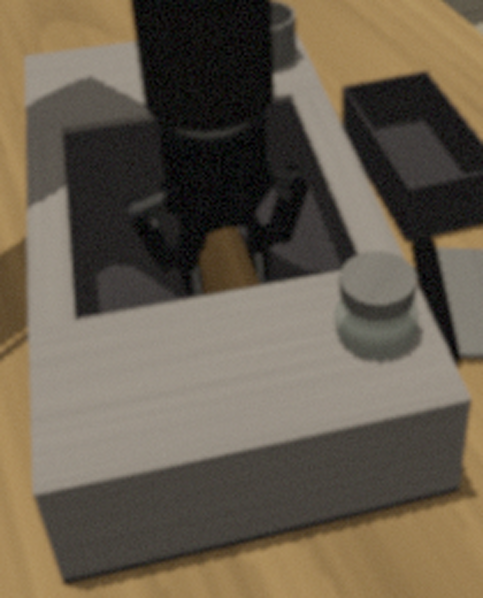

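View pics/wrist5.png

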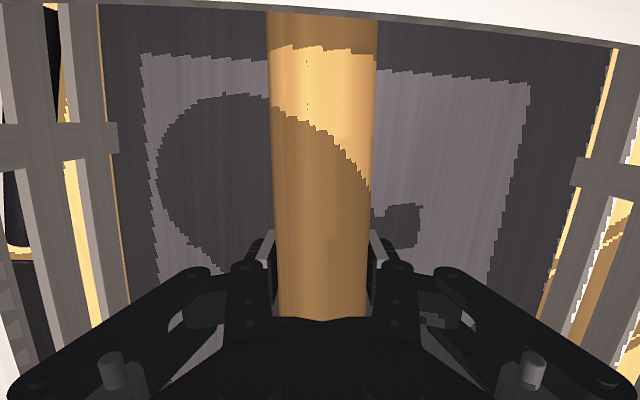

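Wrist view: the pin is unchanged in the gripper (edges at 268 and 377) and the -y deck edge shows at the top. Now I tilt.

Call:
{"name": "play_rows", "arguments": {"delta_pos": [[-0.007, 0, -0.006], [-0.006, 0, -0.006], [-0.007, 0, -0.007], [-0.006, 0, -0.006], [-0.007, 0, -0.006], [-0.006, 0, -0.007], [-0.007, 0, -0.006], [-0.006, 0, -0.007]], "angular": [[0, -0.039, 0], [0, -0.04, 0], [0, -0.039, 0], [0, -0.039, 0], [0, -0.039, 0], [0, -0.04, 0], [0, -0.039, 0], [0, -0.039, 0]], "grip": [0.03, 0.03, 0.03, 0.03, 0.03, 0.03, 0.03, 0.03]}}

```text
time: 7.85
position: [0.5115, -0.0418, 0.2315]
orientation: [-0.006, 1.254, 1.44]
ft_force: [0.0, -0.0, -2.9]
gripper_width: 0.0416
```

Run:
```python
from h import *
s=state();print(s["time"],s["position"],s["ft_force"],s["moment"],s["gripper_width"])
for n in("top","wrist","side"):
    d=snapshot(n);cv2.imwrite(f"pics/{n}6.png",d["pixels"][:,:,::-1])
    if n=="side":zoom(d,175,100,385,360,2.3,"pics/sidez6.png")
    if n=="top":zoom(d,160,140,460,350,2.6,"pics/topz6.png")
```

```text
7.85 [ 0.51152341 -0.04175397  0.23154382] [ 0.01405105 -0.03538859 -2.93494396] [-1.08269558  0.20624074  0.07199816] 0.041645304312177
```

View pics/sidez6.png

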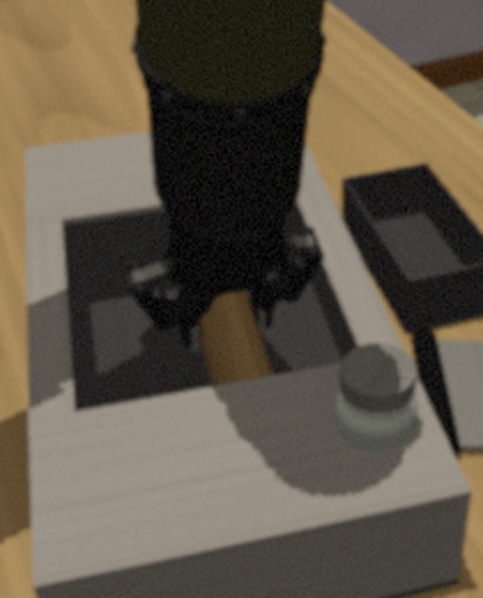

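View pics/topz6.png

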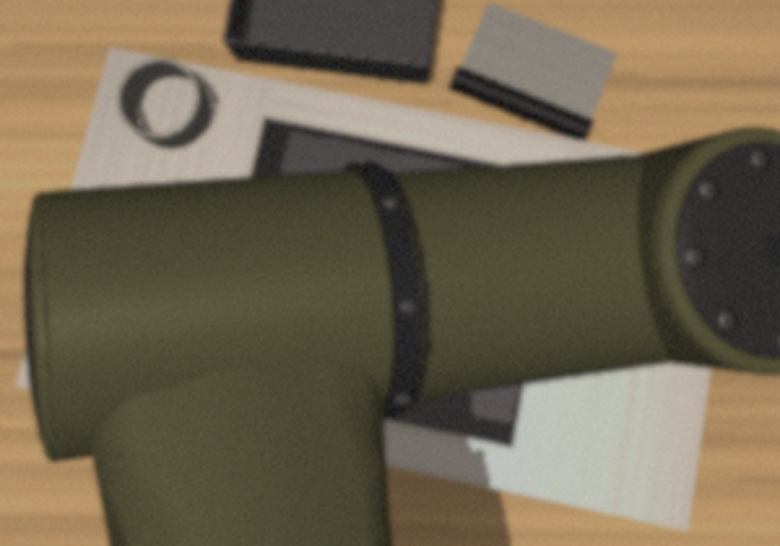

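View pics/wrist6.png

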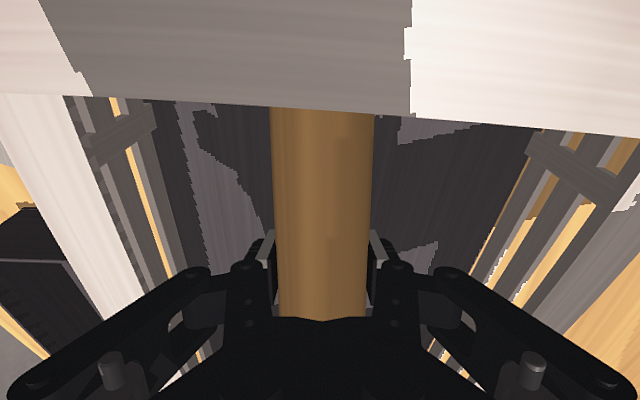

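Run:
```python
import cv2,numpy as np
for n in(3,4,5,6):
    im=cv2.imread(f"pics/wrist{n}.png").astype(float)
    sat=im[:,:,2]-im[:,:,0]
    o=[]
    for r in range(115,310,20):
        row=sat[r-1:r+2].mean(0);m=row>35
        l=320
        while m[l]:l-=1
        q=320
        while m[q]:q+=1
        o.append((r,l,q,q-l))
    print(n,o)
```

```text
3 [(115, 268, 375, 107), (135, 269, 374, 105), (155, 270, 373, 103), (175, 271, 372, 101), (195, 272, 371, 99), (215, 273, 370, 97), (235, 274, 369, 95), (255, 276, 368, 92), (275, 277, 367, 90), (295, 277, 367, 90)]
4 [(115, 268, 375, 107), (135, 269, 374, 105), (155, 270, 373, 103), (175, 271, 372, 101), (195, 272, 371, 99), (215, 273, 370, 97), (235, 274, 369, 95), (255, 276, 368, 92), (275, 277, 367, 90), (295, 277, 367, 90)]
5 [(115, 268, 375, 107), (135, 269, 374, 105), (155, 270, 373, 103), (175, 271, 372, 101), (195, 272, 371, 99), (215, 273, 370, 97), (235, 274, 369, 95), (255, 276, 368, 92), (275, 277, 367, 90), (295, 277, 366, 89)]
6 [(115, 269, 374, 105), (135, 269, 374, 105), (155, 270, 373, 103), (175, 271, 372, 101), (195, 272, 371, 99), (215, 273, 370, 97), (235, 274, 369, 95), (255, 276, 367, 91), (275, 277, 366, 89), (295, 277, 366, 89)]
```

The pin edges in the wrist image are identical to before the tilt, so it has not slipped and no contact is acting. Drawing along the axis, gently at first.

Call:
{"name": "play_rows", "arguments": {"delta_pos": [[0, 0, 0.005], [0, 0, 0.007], [0, 0, 0.01], [0, 0, 0.01], [0, 0, 0.01], [0, 0, 0.01], [0, 0, 0.01], [0, 0, 0.01]], "angular": [[0, 0, 0], [0, 0, 0], [0, 0, 0], [0, 0, 0], [0, 0, 0], [0, 0, 0], [0, 0, 0], [0, 0, 0]], "grip": [0.03, 0.03, 0.03, 0.03, 0.03, 0.03, 0.03, 0.03]}}

```text
time: 9.0
position: [0.5202, 0.0274, 0.2529]
orientation: [-0.0, 1.257, 1.445]
ft_force: [0.6, -0.2, -3.4]
gripper_width: 0.0416
```

Run:
```python
from h import *
s=state();print(s["time"],s["position"],s["q"],s["ft_force"],s["moment"],s["gripper_width"])
p,R=pose(s);M=R.as_matrix();G=p+L*M[:,0];print("tipb",G-.196*M[:,2],"tipa",G+.124*M[:,2])
for n in("wrist","side"):
    d=snapshot(n);cv2.imwrite(f"pics/{n}7.png",d["pixels"][:,:,::-1])
```

```text
9.0 [0.52017567 0.02740117 0.25288856] [ 0.32470322 -0.15081247 -0.28793031 -0.29221243 -1.3043627  -0.39158967] [ 0.62443759 -0.20341865 -3.4391292 ] [-1.08257419  0.18597845 -0.07944629] 0.04162836481406031
tipb [ 0.50272695 -0.11046528  0.04618085] tipa [0.54096487 0.19148763 0.14498521]
```

View pics/side7.png

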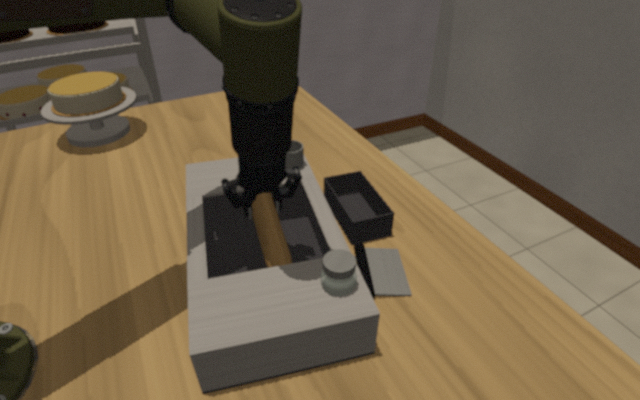

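View pics/wrist7.png

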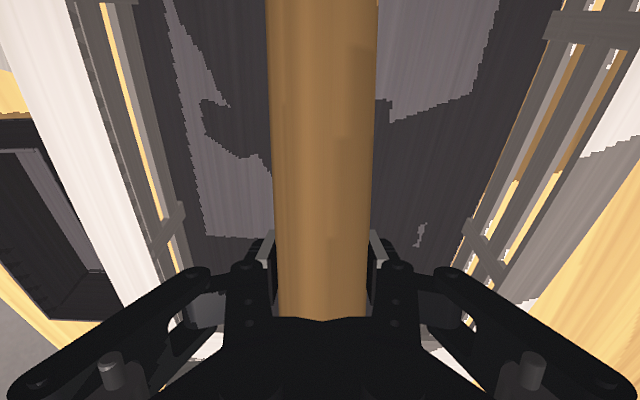

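Tip b has about 55 mm left to clear the -y deck edge, and the moment is constant, so it comes from gravity. I draw 64 mm more, then go straight up.

Call:
{"name": "play_rows", "arguments": {"delta_pos": [[0, 0, 0.008], [0, 0, 0.01], [0, 0, 0.01], [0, 0, 0.01], [0, 0, 0.01], [0, 0, 0.01], [0, 0, 0.006], [0, 0, 0]], "angular": [[0, 0, 0], [0, 0, 0], [0, 0, 0], [0, 0, 0], [0, 0, 0], [0, 0, 0], [0, 0, 0], [0, 0, 0]], "grip": [0.03, 0.03, 0.03, 0.03, 0.03, 0.03, 0.03, 0.03]}}

```text
time: 10.1
position: [0.5278, 0.0875, 0.2725]
orientation: [-0.0, 1.257, 1.445]
ft_force: [-0.6, 0.3, -3.5]
gripper_width: 0.0417
```

Run:
```python
from h import *
s=state();print(s["time"],s["position"],s["q"],s["ft_force"],s["moment"],s["gripper_width"])
p,R=pose(s);M=R.as_matrix();G=p+L*M[:,0];b=G-.196*M[:,2];print("tipb",b,"tipa",G+.124*M[:,2],"caddy y",(b[:2]-[.5117,.0459])@[.193,.981])
for n in("wrist","side"):
    d=snapshot(n);cv2.imwrite(f"pics/{n}8.png",d["pixels"][:,:,::-1])
```

```text
10.1 [0.52776039 0.08754065 0.27254138] [ 0.43660623 -0.13978163 -0.2478717  -0.27447244 -1.30124602 -0.51001294] [-0.61977773  0.34063885 -3.45138845] [-1.0927149   0.11972887 -0.00126882] 0.04170767830168467
tipb [ 0.51039917 -0.05032693  0.06582707] tipa [0.54846324 0.2516432  0.16464591] caddy y -0.09464967942282357
```

View pics/side8.png

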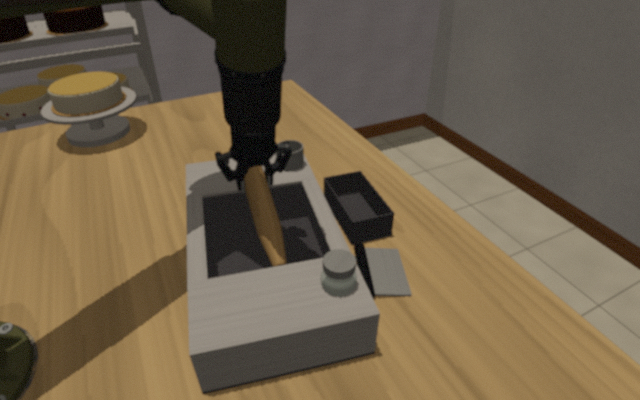

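View pics/wrist8.png

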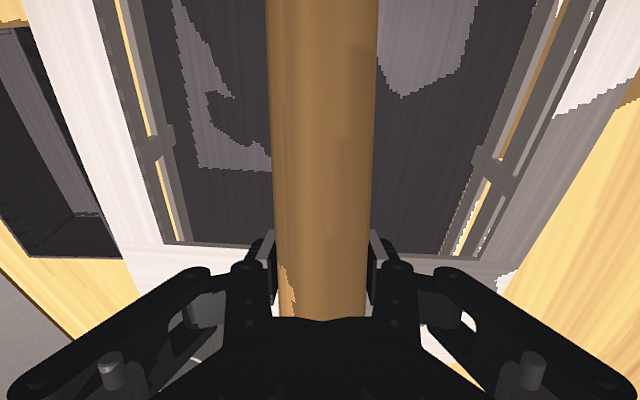

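Call:
{"name": "play_rows", "arguments": {"delta_pos": [[0, 0, 0.006], [-0.004, 0, 0.008], [-0.0095, 0, 0.0031], [-0.019, 0, 0.0062], [-0.019, 0, 0.0062], [-0.019, 0, 0.0062], [-0.019, 0, 0.0062], [-0.0095, 0, 0.0031]], "angular": [[0, 0, 0], [0, 0, 0], [0, 0, 0], [0, 0, 0], [0, 0, 0], [0, 0, 0], [0, 0, 0], [0, 0, 0]], "grip": [0.03, 0.03, 0.03, 0.03, 0.03, 0.03, 0.03, 0.03]}}

```text
time: 11.2
position: [0.5294, 0.0992, 0.3825]
orientation: [-0.006, 1.256, 1.439]
ft_force: [0.6, -0.3, -3.1]
gripper_width: 0.0416
```

Run:
```python
from h import *
s=state();print(s["time"],s["position"],s["q"],s["ft_force"],s["moment"],s["gripper_width"])
p,R=pose(s);M=R.as_matrix();G=p+L*M[:,0];b=G-.196*M[:,2];print("tipb",b,"tipa",G+.124*M[:,2],"caddy y",(b[:2]-[.5117,.0459])@[.193,.981])
# level about G and raise 0.09
G2=G+[0,0,.09];Q1=R*Rt.from_rotvec([0,np.arctan2(M[2,2],np.hypot(M[0,2],M[1,2])),0])
t=[]
for k in np.arange(1,9)/8:
    Q=Slerp([0,1],Rt.concatenate([R,Q1]))([k])[0];t.append((G+(G2-G)*k-Q.apply([L,0,0]),Q))
rows(p,R,t,3)
for n in("wrist","side"):
    d=snapshot(n);cv2.imwrite(f"pics/{n}9.png",d["pixels"][:,:,::-1])
```

```text
11.2 [0.52936938 0.09920791 0.38253188] [ 0.45829013 -0.16320968 -0.0733942  -0.26116744 -1.48432399 -0.58459579] [ 0.55112996 -0.3367793  -3.09941032] [-1.02037466  0.12987496  0.00611757] 0.041581445995474156
tipb [ 0.51229645 -0.03851509  0.17569721] tipa [0.55039712 0.26336378 0.27478043] caddy y -0.0826960879892738
delta_pos [[-0.011, 0.0, 0.01], [-0.01, 0.0, 0.009], [-0.011, 0.0, 0.008], [-0.011, 0.0, 0.009], [-0.011, 0.0, 0.007], [-0.011, 0.0, 0.008], [-0.011, 0.0, 0.007], [-0.011, 0.0, 0.006]] 
angular [[0.0, 0.039, 0.0], [0.0, 0.04, 0.0], [0.0, 0.039, 0.0], [0.0, 0.039, 0.0], [0.0, 0.04, 0.0], [0.0, 0.039, 0.0], [0.0, 0.039, 0.0], [0.0, 0.04, 0.0]]
end [0.5352 0.1463 0.4798] [-1.671  1.569 -0.226]
```

View pics/side9.png

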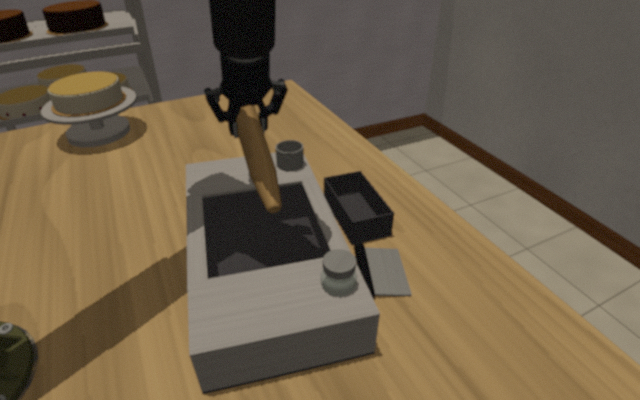

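The side view shows the whole pin out of the opening, with its lower end at about (272,208) and the ring and jar in place. Now I raise it and level it.

Call:
{"name": "play_rows", "arguments": {"delta_pos": [[-0.011, 0, 0.01], [-0.01, 0, 0.009], [-0.011, 0, 0.008], [-0.011, 0, 0.009], [-0.011, 0, 0.007], [-0.011, 0, 0.008], [-0.011, 0, 0.007], [-0.011, 0, 0.006]], "angular": [[0, 0.039, 0], [0, 0.04, 0], [0, 0.039, 0], [0, 0.039, 0], [0, 0.04, 0], [0, 0.039, 0], [0, 0.039, 0], [0, 0.04, 0]], "grip": [0.03, 0.03, 0.03, 0.03, 0.03, 0.03, 0.03, 0.03]}}

```text
time: 12.3
position: [0.5353, 0.1469, 0.4785]
orientation: [3.136, 1.567, -1.702]
ft_force: [0.5, -0.1, -3.3]
gripper_width: 0.0418
```

Call:
{"name": "play_rows", "arguments": {"delta_pos": [[0, 0, 0], [0, 0, 0], [0, 0, 0], [0, 0, 0], [0, 0, 0], [0, 0, 0], [0, 0, 0], [0, 0, 0]], "angular": [[0, 0, 0], [0, 0, 0], [0, 0, 0], [0, 0, 0], [0, 0, 0], [0, 0, 0], [0, 0, 0], [0, 0, 0]], "grip": [0.03, 0.03, 0.03, 0.03, 0.03, 0.03, 0.03, 0.03]}}

```text
time: 13.3
position: [0.5352, 0.1464, 0.4778]
orientation: [-3.129, 1.57, -1.684]
ft_force: [0.0, -0.2, -3.5]
gripper_width: 0.042
```

Run:
```python
from h import *
s=state();print(s["time"],s["position"],s["q"],abs(s["joint_velocities"]).max(),s["ft_force"],s["moment"],s["gripper_width"])
p,R=pose(s);M=R.as_matrix();G=p+L*M[:,0];a=G+.124*M[:,2];b=G-.196*M[:,2];print("tipb",b,"tipa",a)
for n in("wrist","side","top"):
    d=snapshot(n);cv2.imwrite(f"pics/{n}10.png",d["pixels"][:,:,::-1]);print(n,proj(d,[a,b]))
```

```text
13.3 [0.53524019 0.14643695 0.4777583 ] [ 6.29286620e-01 -5.90052712e-02  1.19483254e-01  8.13526750e-04
 -1.75001911e+00 -7.55132030e-01] 0.0013291176928138166 [ 0.02123165 -0.22035391 -3.48948561] [ 0.07083697 -0.03185687 -0.00535711] 0.04204245208176284
tipb [ 0.51059258 -0.04817528  0.32427129] tipa [0.55080283 0.26928813 0.32392371]
wrist [[ 322.91670626  438.43727807]
 [ 323.81507477 -247.52419949]]
side [[230.85495897  56.42563185]
 [269.98984217 125.94906667]]
top [[137.44675503 205.28139282]
 [373.14008691 236.40222926]]
```

View pics/side10.png

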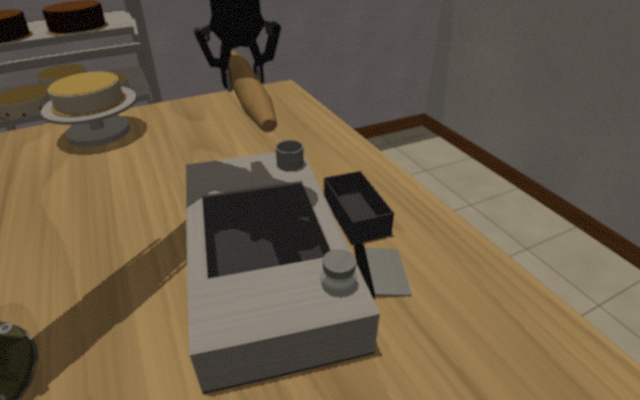

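View pics/top10.png

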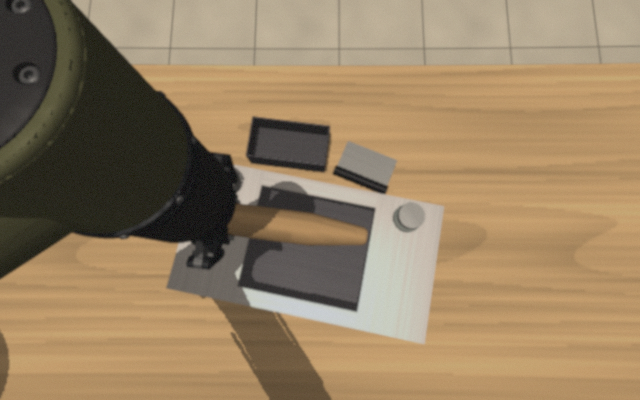

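View pics/wrist10.png

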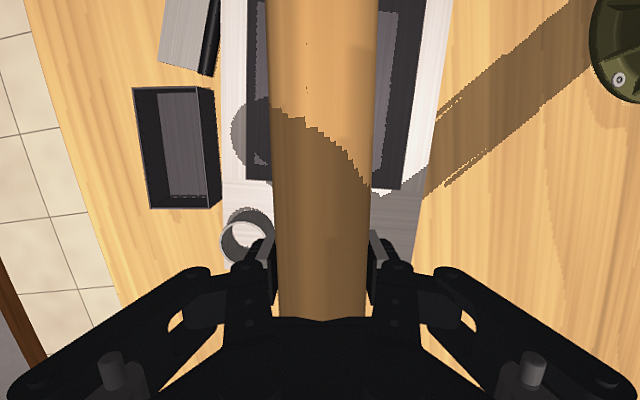

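The pin is level, and its tip b shows at (267,126) in the side view and (366,236) in the top view. The predictions were (270,126) and (373,236). The bystanders are unmoved and the arm is still, so I'm handing in.

```bash
python3 -c "
from plant import *
print(sign_off());print(state()['time'])"
```

```text
the job is handed in; nothing more can be done
None
the job is handed in; nothing more can be done
```

The rolling pin is out of the caddy, and the job was handed in at about 13.5 s with the pin held level and still in the gripper. I gripped it 35 mm to the +y side of its centre and slid it 32 mm towards -y. I then tilted it 18° so the +y end came up first, drew it out along its own axis, lifted it straight up and levelled it.

**Final checks:**
- **Clearance:** the pin's axis is at z ≈ 0.324 m, so its underside is about 20 cm above the deck.
- **Touching nothing:** the wrist force of about -3.5 N fits the pin's weight alone.
- **Grip:** the pin's edges in the wrist image stayed the same wherever I measured them, up to the end of the tilt. They still looked unchanged at the end, so it did not slip.
- **Bystanders:** the ring, jar, scraper and loaf tin look unmoved in the last pictures.

**Readings that were off:**
- **Tip position:** the -y tip appeared 3–7 pixels from where I predicted, so the pin's lengthwise position is known only to within about a centimetre.
- **Grip width:** it read about 42 mm on the 44 mm barrel.
- **Wrist moment:** it read about -1.1 N·m while tilted and went back to near zero once level. I took that to be the gripper's own weight, not contact with the deck.
- **Upward force:** I saw a brief 6 N upward force when the fingers first closed, before the lift. It was gone after the 4 mm lift.

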